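# Core drills from the drip tray to the drill rack, order kept

### The arm

A 6-joint arm with a two-finger parallel gripper is mounted at the origin on the work surface. World frame = base frame: x ahead of the robot, y to its left, z up, the work surface at z = 0. Lengths are in m, angles in rad, forces in N, time in s.
With the tool pointing down it reaches from about 0.375 to 0.9 m from the base axis. Payload 3.1 kg.
Tool frame: the origin (TCP) lies midway between the tips of the shut fingers; the grasp point (between the pads) lies 19 mm behind it (manip.hold_point_z is the distance from the TCP to the grasp point, in m); x points along the fingers, y is the direction in which the jaws open and shut, and the axes are right-handed (so a half turn about x gives the same grasp; the last joint's range is limited). The gripper opens to 85 mm and grips with 20 to 120 N. Pads are 22 mm wide; open, the fingers measure 114 mm over their backs; the gripper's body (76 mm by 85 mm) begins 54 mm behind the grasp point. The pads swing forward as they close: fully open they stand 13 mm farther back than shut.
Start: joints at [0.968, 0.527, 1.433, -0, 1.181, -0.178], TCP at [0.258, 0.569, 0.231] pointing down, gripper open.
Joint ranges: [-3.08, 3.08], [-0.75, 2.2], [0.22, 2.44], [-1.43, 4.57], [0, 2.65], [-2.85, 2.85]. Speed limits (rad/s): [2.79, 2.79, 3.14, 3.14, 3.14, 3.14].

### API

Orientations are given as a unit quaternion [x, y, z, w].
In Python, from station import manip, snapshot gives the robot as it stands.
- The arm moves only by the shell command python3 -m crank 'ROWS' [FORCE]. ROWS is JSON, a list of rows, each a list of 5 numbers: the finger opening in m, from 0 to 0.0854, then the shift along the tool's x, y, z in m, then the turn about the tool's x in rad. In form: [[grip, tx, ty, tz, yaw], ...]. A call has 1 to 5 rows; each row shifts and turns the commanded pose from where the row before left it, along the tool's axes as they then stand; what a row does not reach is not made up. A row lasts 1/10 s, in which the tool goes at most 50 mm and 8.59 degrees, less where a joint would pass 70% of its speed; a pose out of reach is approached as far as the arm can. A call is refused whole if a number of a shift passes 0.05 or a number of a turn 0.15, either way. A call with a gripper value outside its range is refused whole. The fingers move at their own pace and stop on an object; FORCE is the grip in N (left out, the last holds). Time passes only in rows, so rows that do not move let the fingers close. It gives the time, the measured TCP pose, the force and the opening at its end, in the units of the state.
- manip.sense(): the state, without advancing time (a new reading comes with each control period).
- snapshot(name): name is "scene" or "top" or "wrist"; returns a dict with "image" (384x512x3 uint8, blue, green, red), "range_z" (384x512 float32, m along the optical axis (not along the pixel's ray), 0 where there is no reading), "vertical_fov" (degrees; the focal length in pixels is half the picture's height over the tangent of half this angle, whatever the lens; pixels are square), "cx", "cy" (the principal point, pixels), "distortion" ([k1, k2, p1, p2, k3] as OpenCV has them; the pictures are not rectified), "extrinsics" (4x4, takes a point from world to camera coordinates); the wrist camera has in their place "T_tool_cam" (4x4, takes a point from camera to tool coordinates, whose origin is the TCP and whose axes are the tool frame's). Camera axes: x right, y up, looking along -z (the intrinsics and any distortion apply to the point x, -y, -z); pixel columns grow to the right and rows downward; lengths in m; the calibration is good to about 2 mm. A picture is of the moment at which its call begins: read the wrist's pose just before it.
- manip.sign_off(): hands the job in, once; it reports no verdict.
The state is a dict: "t": time; "q": joint angles; "qd": joint speeds; "tau": joint torques, N m; "tcp_pos": TCP position; "tool_rot": TCP orientation; "force": force on the tool from outside, world axes, zero at the start; "ft_torque": the same for the moment, N m; "finger_gap": opening from 0.0 (shut) to 1.0 (fully open).
Only numpy, scipy, OpenCV 4.12 (cv2) and the standard library are available. Lean on these libraries where they do the work, as an engineer would, in place of code of your own. Each camera call takes 0.05 s, during which the arm holds its last target.

### The job

The four diamond core drills stand on the steel drip tray in the order in which the next lamp bases will be drilled. Move them to the oak drill rack, one over each dowel and standing fully down on the rubber, in the same order from left to right as they stand on the tray. Lower each drill all the way before letting go, because a dropped or toppled drill chips its crown, and do not knock the glass lamp base.

Things in the scene. Friction and masses are not known exactly. Their poses are not given: they have to be found in the camera images.
- drill_28: diamond core drill, 28 mm diameter: upright steel tube open below, 24 mm inside, 55 mm long, 6 mm top plate, and above it a round shank 14 mm thick, 34 mm long, to grip from above (95 mm in all; shank and height alike on all four, only the tube's diameter differs). About 150 g. Origin: centre of its lower edge; z up. Starts on seat_a, over its pin.
- drill_36: diamond core drill, 36 mm diameter: upright steel tube open below, 32 mm inside, 55 mm long, 6 mm top plate, and above it a round shank 14 mm thick, 34 mm long, to grip from above (95 mm in all; shank and height alike on all four, only the tube's diameter differs). About 190 g. Origin: centre of its lower edge; z up. Starts on seat_b, over its pin.
- drill_44: diamond core drill, 44 mm diameter: upright steel tube open below, 40 mm inside, 55 mm long, 6 mm top plate, and above it a round shank 14 mm thick, 34 mm long, to grip from above (95 mm in all; shank and height alike on all four, only the tube's diameter differs). About 230 g. Origin: centre of its lower edge; z up. Starts on seat_c, over its pin.
- drill_52: diamond core drill, 52 mm diameter: upright steel tube open below, 48 mm inside, 55 mm long, 6 mm top plate, and above it a round shank 14 mm thick, 34 mm long, to grip from above (95 mm in all; shank and height alike on all four, only the tube's diameter differs). About 280 g. Origin: centre of its lower edge; z up. Starts on seat_d, over its pin.
- seat_a: black plastic seat, 60 x 60 x 6 mm, fixed, under the 28 mm drill at the start; its 8 mm pin, 30 mm high, stands inside the drill. Four like seats, 66 mm apart in a row, fill the steel drip tray (90 x 340 mm, rim 12 mm), the nearer or the farther of the two racks. Origin: centre of underside, 4 mm above the bench; y along the row to the robot's left, x across it, away from the robot.
- seat_b: black plastic seat, 60 x 60 x 6 mm, fixed, under the 36 mm drill at the start; its 8 mm pin, 30 mm high, stands inside the drill. Four like seats, 66 mm apart in a row, fill the steel drip tray (90 x 340 mm, rim 12 mm), the nearer or the farther of the two racks. Origin: centre of underside, 4 mm above the bench; y along the row to the robot's left, x across it, away from the robot.
- seat_c: black plastic seat, 60 x 60 x 6 mm, fixed, under the 44 mm drill at the start; its 8 mm pin, 30 mm high, stands inside the drill. Four like seats, 66 mm apart in a row, fill the steel drip tray (90 x 340 mm, rim 12 mm), the nearer or the farther of the two racks. Origin: centre of underside, 4 mm above the bench; y along the row to the robot's left, x across it, away from the robot.
- seat_d: black plastic seat, 60 x 60 x 6 mm, fixed, under the 52 mm drill at the start; its 8 mm pin, 30 mm high, stands inside the drill. Four like seats, 66 mm apart in a row, fill the steel drip tray (90 x 340 mm, rim 12 mm), the nearer or the farther of the two racks. Origin: centre of underside, 4 mm above the bench; y along the row to the robot's left, x across it, away from the robot.
- drill_rack: oak rack, fixed, 90 x 340 mm: drills stand on its black rubber inlay, 20 mm above the bench, over four pale 8 mm dowels, 30 mm high, tips tapered. Origin: on the bench under the middle of the row; y along the row to the robot's left (within 10 degrees, as the tray), x away from the robot; dowels at x = 0, y = -99, -33, 33, 99 mm. Its right end, beyond y = -142 mm, holds a chuck key.
- lamp_glass: bystander: ribbed pale glass lamp base, a vase 112 mm wide, 172 mm high, on the black rubber mat at the right of the bench. Origin: centre of its underside.
Not all that is in view belongs to the job. Leave any pink or yellow look-alike of the drill_36 alone.

How it is judged:
By the outcome, as a careful person would: the job done as asked, in the order asked, and still so for the second after the job is handed in, with the robot touching nothing.
It also fails if it takes over 96 s, if anything falls off the work surface, if the arm or the gripper's body presses on something with over 40 N, if the wrist force passes 120 N, or if a joint passes its speed limit or range.

## Working session

There is one attempt and no reset: what is moved stays moved. The work goes in short steps, Python scripts to look and compute and a shell command to move; the robot and the scene stay as the last step left them, time stands still between calls to the robot, and variables do not carry over. Pictures are saved under pics/ and viewed, and the job is handed in when it is done.

```bash
ls; mkdir -p pics; python3 - <<'E'
from station import manip, snapshot
import cv2,numpy as np
s=manip.sense();print(s); print(manip.hold_point_z)
for n in("scene","top","wrist"):
    d=snapshot(n);cv2.imwrite(f"pics/{n}0.png",d["image"]);np.save(f"pics/{n}0.npy",d,allow_pickle=True)
    print(n,{k:v for k,v in d.items() if k not in("image","range_z")})
E
```

```text
pics
{'t': 0.0, 'q': array([ 9.67492204e-01,  5.28471870e-01,  1.43387542e+00,  6.67146132e-07,
        1.18139106e+00, -1.78468560e-01]), 'qd': array([ 0.00058761,  0.00043199,  0.00042172, -0.00154061,  0.00141117,
       -0.00028767]), 'tau': array([ 4.59601306e-04, -4.42345762e+01, -1.78024471e+01, -2.04962607e-04,
        8.49598437e-03,  3.35751416e-06]), 'tcp_pos': array([0.25715884, 0.56887684, 0.23033866]), 'tool_rot': array([ 0.14837374,  0.69150271, -0.14977636,  0.69092422]), 'force': array([0.44572973, 0.28820168, 0.02384176]), 'ft_torque': array([-0.04331202,  0.03123445,  0.04247295]), 'finger_gap': 0.9995683913365256}
0.0187
scene {'vertical_fov': 44.538531887663964, 'cx': 253.7461309084846, 'cy': 189.3901106702146, 'distortion': array([0.06170685, 0.        , 0.        , 0.        , 0.        ]), 'extrinsics': array([[ 0.2276265 ,  0.97374326,  0.00320137,  0.04206571],
       [-0.71871686,  0.1657904 ,  0.67524782,  0.45151574],
       [ 0.65698726, -0.15600518,  0.73758398, -1.76886091],
       [ 0.        ,  0.        ,  0.        ,  1.        ]])}
top {'vertical_
[... 258 characters left out ...]
.00633501,  0.11981496, -0.61824403],
       [-0.11979908, -0.00283106,  0.99279412, -0.93564533],
       [ 0.        ,  0.        ,  0.        ,  1.        ]])}
wrist {'vertical_fov': 61.056109151356544, 'cx': 254.38783142158093, 'cy': 192.85419241762693, 'distortion': array([-0.03938927,  0.        ,  0.        ,  0.        ,  0.        ]), 'T_tool_cam': array([[ 6.52646362e-04,  2.91050468e-01, -9.56707478e-01,
        -1.42639248e-01],
       [ 9.99999745e-01, -4.68931983e-04,  5.39520527e-04,
        -6.85002760e-04],
       [-2.91603033e-04, -9.56707586e-01, -2.91050700e-01,
        -7.31425563e-02],
       [ 0.00000000e+00,  0.00000000e+00,  0.00000000e+00,
         1.00000000e+00]])}
```

View pics/scene0.png

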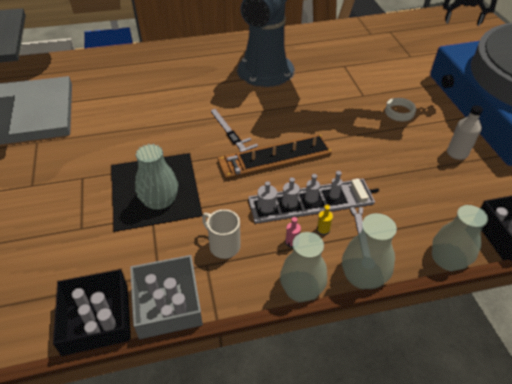

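View pics/top0.png

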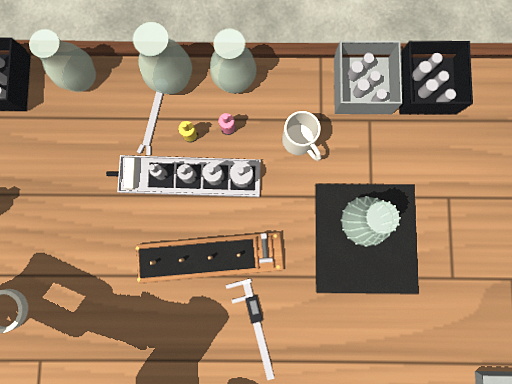

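View pics/wrist0.png

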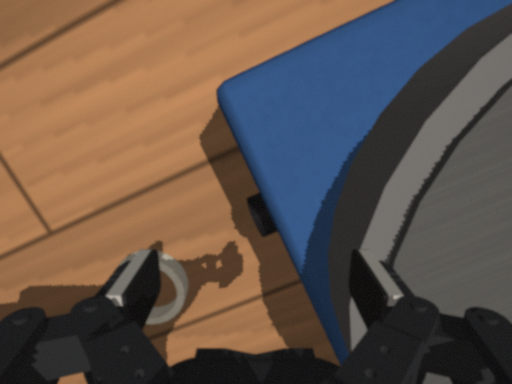

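```bash
python3 - <<'E'
import cv2,numpy as np
a=np.load("pics/top0.npy",allow_pickle=True).item()["image"]
b=np.load("pics/scene0.npy",allow_pickle=True).item()["image"]
cv2.imwrite("pics/ct.png",cv2.resize(a[145:290,110:290],None,fx=4,fy=4,interpolation=cv2.INTER_CUBIC))
cv2.imwrite("pics/cs.png",cv2.resize(b[130:225,210:390],None,fx=4.4,fy=4.4,interpolation=cv2.INTER_CUBIC))
E
```

```text
(no output)
```

View pics/ct.png

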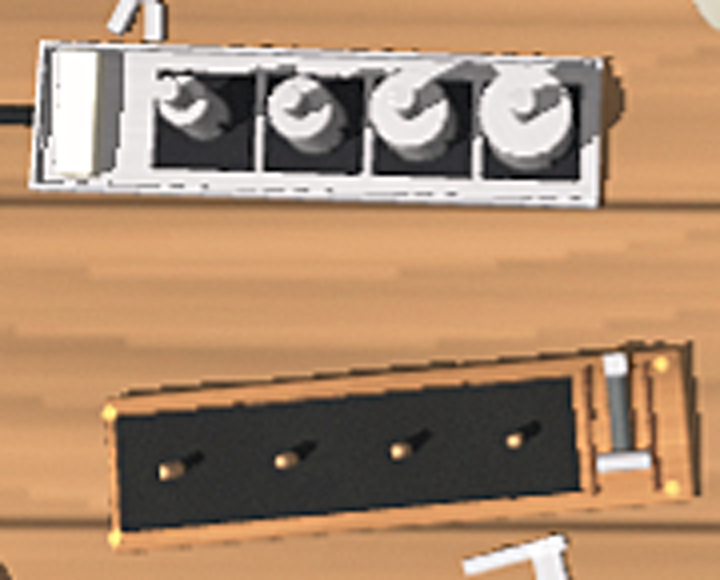

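View pics/cs.png

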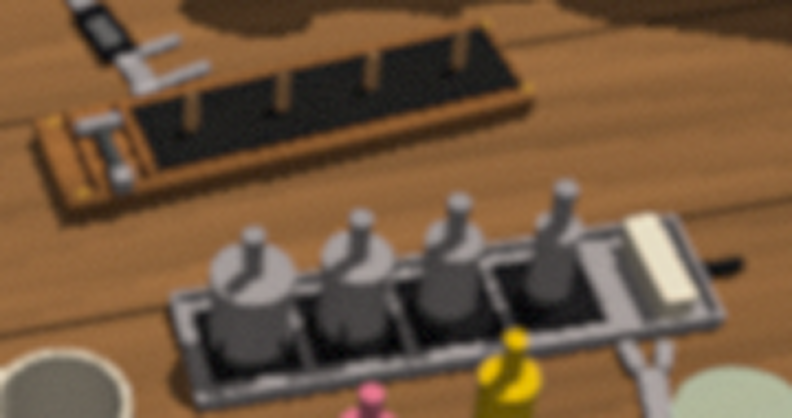

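```bash
cat > h.py <<'E'
import cv2,numpy as np
from scipy.spatial.transform import Rotation as R
def KD(d):
    f=192/np.tan(np.radians(d["vertical_fov"])/2)
    return np.array([[f,0,d["cx"]],[0,f,d["cy"]],[0,0,1.]]),np.array(d["distortion"])
def camT(d,s=None):  # cam->world
    if "extrinsics" in d: return np.linalg.inv(d["extrinsics"])
    T=np.eye(4);T[:3,:3]=R.from_quat(s["tool_rot"]).as_matrix();T[:3,3]=s["tcp_pos"]
    return T@d["T_tool_cam"]
def rays(d,uv,s=None):
    K,D=KD(d);n=cv2.undistortPoints(np.array(uv,float).reshape(-1,1,2),K,D).reshape(-1,2)
    T=camT(d,s);v=np.c_[n[:,0],-n[:,1],-np.ones(len(n))]
    return T[:3,3],v@T[:3,:3].T
def cloud(d,s=None):
    h,w=d["range_z"].shape;u,v=np.meshgrid(np.arange(w),np.arange(h))
    o,r=rays(d,np.stack([u,v],-1).reshape(-1,2),s)
    return (o+r*d["range_z"].reshape(-1,1)).reshape(h,w,3)
def onplane(d,uv,z,s=None):
    o,r=rays(d,uv,s);return o+r*((z-o[2])/r[:,2])[:,None]
def tri(L):
    A=np.zeros((3,3));b=np.zeros(3)
    for o,r in L:
        r=r/np.linalg.norm(r);P=np.eye(3)-np.outer(r,r);A+=P;b+=P@o
    p=np.linalg.solve(A,b)
    return p,[np.linalg.norm((np.eye(3)-np.outer(r,r)/(r@r))@(p-o)) for o,r in L]
E
python3 - <<'E'
from h import *
t=np.load("pics/top0.npy",allow_pickle=True).item();s=np.load("pics/scene0.npy",allow_pickle=True).item()
for n,d in(("top",t),("scene",s)):
    C=cloud(d);z=C[...,2]
    m=(z>0.085)&(z<0.13)&(C[...,0]>.55)&(C[...,0]<.85)&(C[...,1]>-.3)&(C[...,1]<.2)&(d["range_z"]>0)
    k,l,st,c=cv2.connectedComponentsWithStats(m.astype(np.uint8))
    for i in range(1,k):
        if st[i,4]<6:continue
        p=C[l==i];print(n,c[i].round(1),st[i,4],p.mean(0).round(4),p[:,2].max().round(4))
ct=np.array([(176,86),(284,86),(400,88),(518,95)])/4+[110,145]
cs=np.array([(566,187),(459,202),(361,217),(254,235)])/4.4+[210,130]
for a,b in zip(ct,cs):
    o1,r1=rays(t,[a]);o2,r2=rays(s,[b]);print("shank",tri([(o1,r1[0]),(o2,r2[0])]))
ct=np.array([(163,470),(279,460),(394,451),(508,440)])/4+[110,145]
cs=np.array([(463,33),(374,57),(285,75),(192,95)])/4.4+[210,130]
for a,b in zip(ct,cs):
    o1,r1=rays(t,[a]);o2,r2=rays(s,[b]);print("dowel tip",tri([(o1,r1[0]),(o2,r2[0])]))
E
```

```text
top [291.7 129.1] 154 [ 0.7584 -0.2761  0.0965] 0.104
top [224.4 116.2] 35 [ 0.7876 -0.1251  0.0942] 0.0988
top [183.3 124.3] 35 [ 0.7683 -0.0333  0.0942] 0.097
top [152.  167.4] 49 [0.6686 0.0314 0.1008] 0.1072
top [182.2 169.3] 43 [ 0.6647 -0.035   0.102 ] 0.1082
top [210.  169.6] 43 [ 0.6644 -0.0962  0.1019] 0.1083
top [239.9 170.3] 41 [ 0.6632 -0.1617  0.1022] 0.1079
scene [337.5 174.8] 41 [0.6733 0.0293 0.0987] 0.1082
scene [313.5 177.8] 40 [ 0.6696 -0.0366  0.0988] 0.1099
scene [291.  181.6] 39 [ 0.6696 -0.0988  0.0987] 0.1081
scene [267.  185.3] 38 [ 0.6685 -0.1641  0.099 ] 0.1073
scene [326.4 207.9] 31 [ 0.7725 -0.0354  0.0928] 0.0969
scene [231.  221.8] 169 [ 0.7629 -0.2793  0.0943] 0.1036
scene [293.5 219.8] 30 [ 0.791  -0.1273  0.0929] 0.0983
shank (array([0.67083467, 0.0295365 , 0.10397336]), [np.float64(0.0031018238407293963), np.float64(0.0031018238407293434)])
shank (array([ 0.66990589, -0.0340692 ,  0.10597058]), [np.float64(0.001024219996997246), np.float64(0.001024219996997308)])
shank (array([ 0.66932403, -0.09648121,  0.10670672]), [np.float64(5.2755858787155815e-05), np.float64(5.2755858787223645e-05)])
shank (array([ 0.66636306, -0.16126264,  0.10346417]), [np.float64(0.0003881749548496147), np.float64(0.00038817495484955053)])
dowel tip (array([0.46007334, 0.04152623, 0.04597698]), [np.float64(0.0010107947308415216), np.float64(0.0010107947308415652)])
dowel tip (array([ 0.46574753, -0.02376268,  0.04203681]), [np.float64(0.0004495264202103482), np.float64(0.0004495264202103326)])
dowel tip (array([ 0.4712692 , -0.08913293,  0.04361272]), [np.float64(0.0006523042555440235), np.float64(0.0006523042555439879)])
dowel tip (array([ 0.47770222, -0.15500256,  0.04470287]), [np.float64(0.0003415764913494037), np.float64(0.00034157649134934593)])
```

```bash
python3 - <<'E'
from h import *
from station import manip
t=np.load("pics/top0.npy",allow_pickle=True).item();s=np.load("pics/scene0.npy",allow_pickle=True).item()
st=manip.sense();print(R.from_quat(st["tool_rot"]).as_matrix().round(3))
P=np.vstack([cloud(t).reshape(-1,3),cloud(s).reshape(-1,3)])
P=P[(P[:,2]>.03)&(P[:,2]<.4)]
H,xe,ye=np.histogram2d(P[:,0],P[:,1],bins=[np.arange(.2,1.0,.05),np.arange(-.5,.75,.05)])
M=np.zeros(H.shape)
ix=np.digitize(P[:,0],xe)-1;iy=np.digitize(P[:,1],ye)-1
for a,b,z in zip(ix,iy,P[:,2]):
    if 0<=a<M.shape[0] and 0<=b<M.shape[1]: M[a,b]=max(M[a,b],z)
print("y",(ye[:-1]*100).round().astype(int))
for a in range(len(M)):print(round(xe[a],2),(M[a]*1000).astype(int))
E
```

```text
[[-0.001  0.412  0.911]
 [-0.001  0.911 -0.412]
 [-1.    -0.002 -0.   ]]
y [-50 -45 -40 -35 -30 -25 -20 -15 -10  -5   0   5  10  15  20  25  30  35
  40  45  50  55  60  65]
0.2 [  0   0   0   0   0   0   0   0   0   0   0   0   0   0   0   0   0   0
   0 319 320 310 125 190]
0.25 [  0   0   0   0   0   0   0   0   0   0   0   0   0   0   0   0   0   0
   0   0 328 329 327 200]
0.3 [  0   0   0   0   0   0   0   0   0   0   0   0   0   0   0   0   0   0
   0   0  81 192 327 200]
0.35 [  0   0   0   0   0   0   0   0   0   0   0   0   0   0   0   0   0  30
  30   0   0 194 202 202]
0.4 [  0   0   0   0   0   0   0   0   0   0   0   0   0   0   0   0   0   0
   0   0   0 193 202 200]
0.45 [  0   0   0   0   0  32  53   0  50  50  52   0   0   0   0   0   0   0
   0   0   0 194 201   0]
0.5 [179 180  75   0   0  33   0   0   0   0   0   0   0   0   0   0   0   0
   0   0   0 190 192   0]
0.55 [181 180  89   0   0   0   0   0   0   0   0   0   0   0   0   0   0   0
 172 172   0 124 123   0]
0.6 [110 122   0   0   0   0  74  74  73  75   0   0   0   0   0   0   0   0
 112 119   0 118   0   0]
0.65 [  0   0   0  66   0   0 107 106 108 109 108   0  31   0   0   0   0   0
   0   0   0  61   0   0]
0.7 [  0   0   0 103 103   0   0   0   0   0   0   0   0   0   0   0   0   0
   0   0   0   0   0   0]
0.75 [  0   0   0 102 104   0   0  98  64  97   0   0   0   0   0   0   0   0
   0   0   0   0   0   0]
0.8 [ 84  83  84 101 103   0   0  64   0   0   0   0   0   0   0   0   0  84
  82  65   0   0   0   0]
0.85 [ 65  64  83   0   0   0 174 175  95 191 193 187   0   0 167 169   0  85
  65   0   0   0   0   0]
0.9 [ 64  65  83   0   0   0 175 177 105 193 193 192   0  75 168 168   0  84
  47   0   0   0   0   0]
```

```bash
python3 -m crank '[[0.05,0,-0.033,0.037,0],[0.05,0,-0.033,0.037,0],[0.05,0,-0.033,0.037,0],[0.05,0,-0.033,0.037,0],[0.05,0,-0.033,0.037,0]]'; python3 -m crank '[[0.05,0,-0.033,0.037,0],[0.05,0,-0.033,0.037,0],[0.05,0,0,0,0.143],[0.05,0,0,0,0.143],[0.05,0,0,0,0.143]]'; python3 -m crank '[[0.05,0,0,0,0.143],[0.05,0,0,0,0.143],[0.05,0,0,0,0.143],[0.05,0,0,0,0.143],[0.05,0,0,0,0.145]]'
```

```text
t: 0.65
tcp_pos: [0.3584, 0.3411, 0.2312]
tool_rot: [0.149, 0.691, -0.149, 0.691]
force: [1.0, 0.1, -0.6]
finger_gap: 0.587
t: 1.15
tcp_pos: [0.3986, 0.2514, 0.2312]
tool_rot: [0.295, 0.643, -0.295, 0.642]
force: [-0.6, -0.1, 0.2]
finger_gap: 0.586
t: 1.65
tcp_pos: [0.3981, 0.2522, 0.2311]
tool_rot: [-0.501, -0.499, 0.502, -0.498]
force: [0.3, 0.1, -0.3]
finger_gap: 0.585
```

```bash
python3 -m crank '[[0.05,-0.004,0.034,0.034,0],[0.05,-0.004,0.034,0.034,0],[0.05,-0.004,0.034,0.034,0],[0.05,-0.004,0.034,0.034,0],[0.05,-0.004,0.034,0.034,0]]'; python3 -m crank '[[0.05,0,0,0.03,0],[0.05,0,0,0,0],[0.05,0,0,0,0]]'
python3 - <<'E'
from station import manip, snapshot
import cv2,numpy as np
s=manip.sense();print(s["tcp_pos"],s["q"].round(2));d=snapshot("wrist")
cv2.imwrite("pics/w1.png",cv2.resize(d["image"],(800,600),interpolation=cv2.INTER_CUBIC));np.save("pics/w1.npy",(d,s),allow_pickle=True)
E
```

```text
t: 2.15
tcp_pos: [0.5693, 0.0807, 0.2513]
tool_rot: [0.5, 0.5, -0.5, 0.5]
force: [1.5, 1.1, -0.2]
finger_gap: 0.587
t: 2.45
tcp_pos: [0.5678, 0.0519, 0.2508]
tool_rot: [-0.5, -0.5, 0.501, -0.499]
force: [0.0, -0.3, 0.1]
finger_gap: 0.585
[0.56782171 0.05185398 0.25078283] [-0.11  0.43  1.55  0.    1.16 -0.1 ]
```

View pics/w1.png

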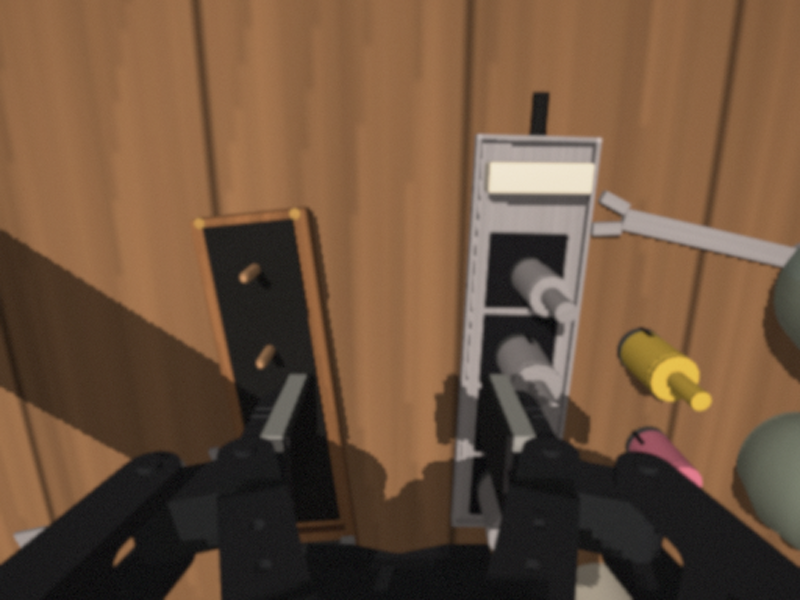

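```bash
python3 -m crank '[[0.05,0,0,0.045,0],[0.05,0,0,0.045,0],[0.05,0,0,0.045,0],[0.05,0,0,0.045,0],[0.05,0,0,0.045,0]]'; python3 -m crank '[[0.05,0,0,0,0],[0.05,0,0,0,0]]'
python3 - <<'E'
from station import manip, snapshot
import cv2,numpy as np
s=manip.sense();print(s["tcp_pos"],s["q"].round(2));d=snapshot("wrist")
cv2.imwrite("pics/w2.png",cv2.resize(d["image"],(800,600),interpolation=cv2.INTER_CUBIC));np.save("pics/w2.npy",(d,s),allow_pickle=True)
E
```

```text
t: 3.0
tcp_pos: [0.5681, -0.1723, 0.2514]
tool_rot: [0.499, 0.501, -0.499, 0.5]
force: [0.3, -0.2, -0.2]
finger_gap: 0.585
t: 3.2
tcp_pos: [0.568, -0.172, 0.2511]
tool_rot: [0.5, 0.5, -0.5, 0.499]
force: [-0.6, 0.3, -0.7]
finger_gap: 0.585
[ 0.56803573 -0.17199664  0.25108454] [-0.48  0.46  1.49  0.    1.19 -0.48]
```

View pics/w2.png

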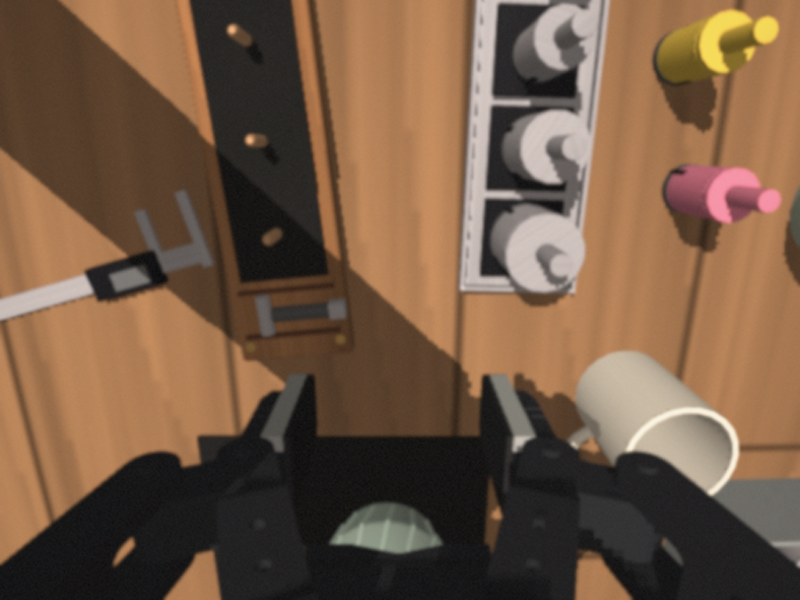

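```bash
python3 - <<'E'
from h import *
t=np.load("pics/top0.npy",allow_pickle=True).item();s=np.load("pics/scene0.npy",allow_pickle=True).item()
w1,s1=np.load("pics/w1.npy",allow_pickle=True);w2,s2=np.load("pics/w2.npy",allow_pickle=True)
T=lambda p:(t,np.array(p)/4+[110,145],None);S=lambda p:(s,np.array(p)/4.4+[210,130],None)
A=lambda p:(w1,np.array(p)/1.5625,s1);B=lambda p:(w2,np.array(p)/1.5625,s2)
items={"sh28":[T((176,86)),S((566,187)),A((566,308))],
"sh36":[T((284,86)),S((459,202)),B((585,21))],
"sh44":[T((400,88)),S((361,217)),B((574,148))],
"sh52":[T((518,95)),S((254,235)),B((562,263))],
"d1":[T((163,470)),S((463,33)),A((243,276))],
"d2":[T((279,460)),S((374,57)),A((261,361)),B((231,28))],
"d3":[T((394,451)),S((285,75)),B((248,139))],
"d4":[T((508,440)),S((192,95)),B((266,241))]}
for k,v in items.items():
    L=[]
    for d,uv,st in v:
        o,r=rays(d,[uv],st);L.append((o,r[0]))
    p,e=tri(L)
    z=.105 if k[0]=='s' else .05
    wp=[onplane(d,[uv],z,st)[0,:2].round(4).tolist() for d,uv,st in v]
    print(k,p.round(4),(np.array(e)*1e3).round(1),wp)
# wrist depth: shank/dowel clusters
for w,st in((w1,s1),(w2,s2)):
    C=cloud(w,st)
    for lo,hi,xr in((.09,.13,(.62,.72)),(.035,.06,(.43,.52))):
        m=(C[...,2]>lo)&(C[...,2]<hi)&(C[...,0]>xr[0])&(C[...,0]<xr[1])&(w["range_z"]>.2)
        k,l,q,c=cv2.connectedComponentsWithStats(m.astype(np.uint8))
        for i in range(1,k):
            if q[i,4]>8:p=C[l==i];print(lo,c[i].round(),q[i,4],p.mean(0).round(4),p[:,2].max().round(4))
E
```

```text
sh28 [0.6702 0.0307 0.1021] [3.7 2.8 1.2] [[0.6699, 0.0261], [0.6716, 0.0324], [0.6688, 0.0329]]
sh36 [ 0.6682 -0.034   0.1034] [2.7 0.5 2.4] [[0.6703, -0.0329], [0.669, -0.0348], [0.6653, -0.0355]]
sh44 [ 0.6676 -0.0971  0.1048] [2.1 1.2 2.9] [[0.6696, -0.0963], [0.6678, -0.0959], [0.6652, -0.0989]]
sh52 [ 0.6658 -0.1621  0.1035] [1.3 0.6 1.9] [[0.6662, -0.161], [0.6677, -0.162], [0.6644, -0.1634]]
d1 [0.4605 0.0402 0.0482] [0.6 2.2 1.7] [[0.4601, 0.0395], [0.4643, 0.0408], [0.4602, 0.039]]
d2 [ 0.4661 -0.0256  0.045 ] [0.9 2.5 1.8 1.8] [[0.466, -0.0257], [0.4742, -0.0264], [0.4677, -0.0254], [0.466, -0.0275]]
d3 [ 0.4711 -0.0906  0.0446] [0.7 2.2 2.9] [[0.4714, -0.0906], [0.478, -0.0905], [0.4715, -0.0934]]
d4 [ 0.4785 -0.1571  0.0475] [2.4 1.9 3.6] [[0.4779, -0.155], [0.4832, -0.1567], [0.4785, -0.1603]]
0.09 [360. 198.] 234 [0.6677 0.0315 0.1022] 0.1063
0.09 [351. 260.] 198 [ 0.6647 -0.0339  0.1019] 0.1063
0.035 [158. 176.] 64 [0.4612 0.0387 0.0454] 0.0514
0.035 [168. 230.] 65 [ 0.4672 -0.0266  0.0446] 0.0507
0.09 [371.  17.] 345 [ 0.6636 -0.0379  0.1024] 0.1072
0.09 [365.  94.] 296 [ 0.6637 -0.0985  0.1027] 0.1066
0.09 [357. 168.] 237 [ 0.6625 -0.1634  0.1025] 0.1069
0.035 [151.  21.] 84 [ 0.4675 -0.0294  0.0455] 0.0523
0.035 [162.  90.] 62 [ 0.4741 -0.094   0.0467] 0.0511
0.035 [172. 152.] 61 [ 0.4799 -0.1587  0.046 ] 0.0512
0.035 [215. 345.] 20 [ 0.5172 -0.4132  0.0465] 0.0529
```

```bash
python3 -m crank '[[0.05,0,0.049,-0.0085,0],[0.05,0,0.048,0,0],[0.05,0.045,0,0,0],[0.05,0.045,0,0,0],[0.05,0.035,0,0,0]]' 60; python3 -m crank '[[0.05,0,0,0,0],[0.05,0,0,0,0]]'; python3 - <<'E'
from station import manip, snapshot
import cv2,numpy as np
s=manip.sense();print(s["tcp_pos"]);d=snapshot("wrist")
cv2.imwrite("pics/w3.png",d["image"])
E
```

```text
t: 3.75
tcp_pos: [0.6646, -0.1602, 0.1238]
tool_rot: [0.499, 0.502, -0.499, 0.5]
force: [-0.2, 0.3, -0.4]
finger_gap: 0.584
t: 3.95
tcp_pos: [0.6655, -0.1621, 0.1264]
tool_rot: [0.499, 0.501, -0.499, 0.5]
force: [0.4, -0.1, 0.1]
finger_gap: 0.587
[ 0.66547475 -0.16209889  0.12644705]
```

View pics/w3.png

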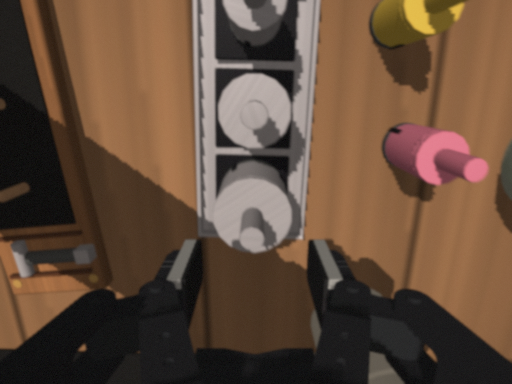

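```bash
python3 - <<'E'
from station import manip, snapshot
from h import *
s=manip.sense();d=snapshot("wrist");print(s["tcp_pos"],onplane(d,[[253,238],[254,109]],.1055,s))
C=cloud(d,s);m=(C[...,2]>.1)&(C[...,2]<.112)&(d["range_z"]>.1)&(abs(C[...,0]-.665)<.02)
k,l,q,c=cv2.connectedComponentsWithStats(m.astype(np.uint8))
for i in range(1,k):
    if q[i,4]>40:print(c[i],C[l==i].mean(0))
E
```

```text
[ 0.66668197 -0.16309154  0.12821949] [[ 0.66669107 -0.16655217  0.1055    ]
 [ 0.66710972 -0.09708594  0.1055    ]]
[250.56081081 111.88513514] [ 0.66540797 -0.09852209  0.1049955 ]
[248.63021869 232.4612326 ] [ 0.66426249 -0.1636395   0.1045689 ]
```

```bash
python3 -m crank '[[0.05,0.03,0,0,0],[0.05,0.02,0,0,0],[0.05,0,0,0,0],[0.0,0,0,0,0],[0.0,0,0,0,0]]' 60; python3 -m crank '[[0.0,0,0,0,0],[0.0,0,0,0,0],[0.0,0,0,0,0]]'
```

```text
t: 4.55
tcp_pos: [0.667, -0.1649, 0.079]
tool_rot: [0.501, 0.498, -0.499, 0.502]
force: [0.9, -0.4, 0.1]
finger_gap: 0.254
t: 4.85
tcp_pos: [0.6664, -0.1648, 0.0783]
tool_rot: [0.5, 0.499, -0.5, 0.501]
force: [-1.6, 0.5, 6.2]
finger_gap: 0.139
```

```bash
python3 -m crank '[[0.0,0,0,0,0],[0.0,0,0,0,0],[0.0,0,0,0,0]]'; python3 - <<'E'
from station import manip, snapshot
import cv2,numpy as np
s=manip.sense();print(s["tcp_pos"],s["force"],s["ft_torque"]);d=snapshot("wrist")
cv2.imwrite("pics/w4.png",d["image"])
E
```

```text
t: 5.15
tcp_pos: [0.6664, -0.1648, 0.0783]
tool_rot: [0.5, 0.499, -0.5, 0.501]
force: [-1.6, 0.1, 6.6]
finger_gap: 0.141
[ 0.66643814 -0.16480114  0.07830446] [-1.60547105  0.10189741  6.61416662] [ 0.05319841  0.07311117 -0.01228556]
```

View pics/w4.png

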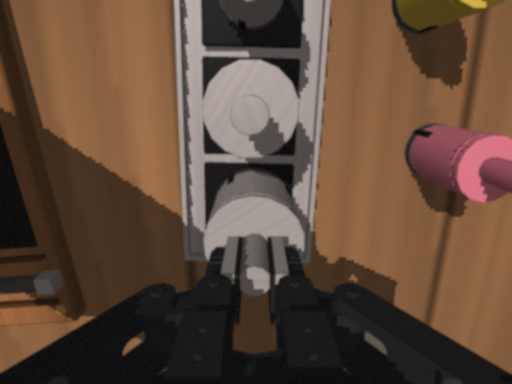

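```bash
python3 -m crank '[[0.0,-0.01,0,0,0],[0.0,-0.02,0,0,0],[0.0,-0.025,0,0,0],[0.0,-0.025,0,0,0],[0.0,0,0,0,0]]'; python3 - <<'E'
from station import manip, snapshot
import cv2,numpy as np
s=manip.sense();print(s["tcp_pos"],s["force"],s["ft_torque"]);d=snapshot("scene")
cv2.imwrite("pics/s5.png",cv2.resize(d["image"][100:230,200:400],None,fx=4,fy=4,interpolation=cv2.INTER_CUBIC))
E
```

```text
t: 5.7
tcp_pos: [0.6678, -0.1652, 0.1604]
tool_rot: [0.501, 0.497, -0.499, 0.503]
force: [0.7, -0.8, -1.7]
finger_gap: 0.142
[ 0.66775919 -0.16519086  0.1603799 ] [ 0.70366296 -0.83102641 -1.71823184] [-0.03053964 -0.10031776 -0.00168671]
```

View pics/s5.png

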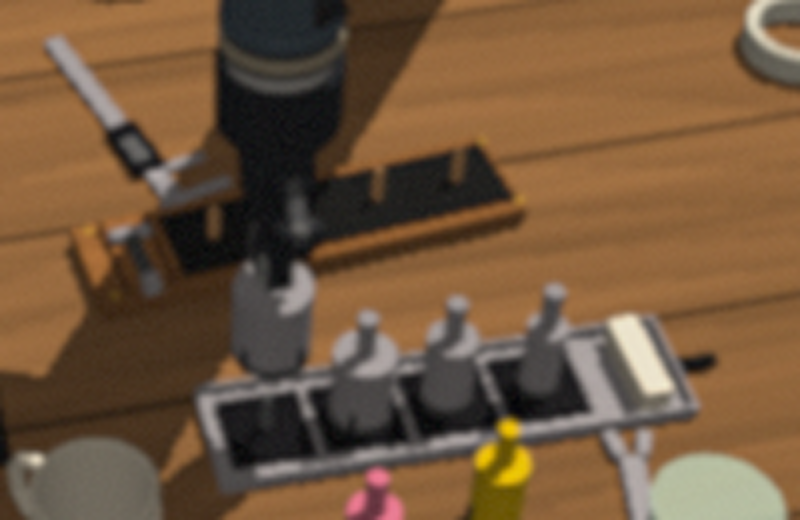

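```bash
python3 -m crank '[[0.0,0,-0.03,-0.0055,0],[0.0,0,-0.046,0,0],[0.0,0,-0.046,0,0],[0.0,0,-0.04,0,0],[0.0,0,-0.024,0,0]]';python3 -m crank '[[0.0,0,0,0,0],[0.0,0,0,0,0]]'; python3 - <<'E'
from station import manip, snapshot
import cv2,numpy as np
s=manip.sense();print(s["tcp_pos"],s["force"],s["ft_torque"])
d=snapshot("wrist");cv2.imwrite("pics/w6.png",d["image"])
np.save("pics/w6.npy",(d,s),allow_pickle=True)
d=snapshot("scene")
cv2.imwrite("pics/s6.png",cv2.resize(d["image"][100:230,200:400],None,fx=4,fy=4,interpolation=cv2.INTER_CUBIC))
E
```

```text
t: 6.25
tcp_pos: [0.4742, -0.1568, 0.1545]
tool_rot: [0.499, 0.503, -0.501, 0.497]
force: [0.0, 0.2, -2.4]
finger_gap: 0.14
t: 6.45
tcp_pos: [0.4789, -0.1587, 0.1555]
tool_rot: [-0.5, -0.5, 0.5, -0.499]
force: [0.8, 0.2, -2.0]
finger_gap: 0.14
[ 0.47887871 -0.15867565  0.15551063] [ 0.78700485  0.15800403 -1.99536972] [-0.0584279  -0.03361428  0.00108384]
```

View pics/s6.png

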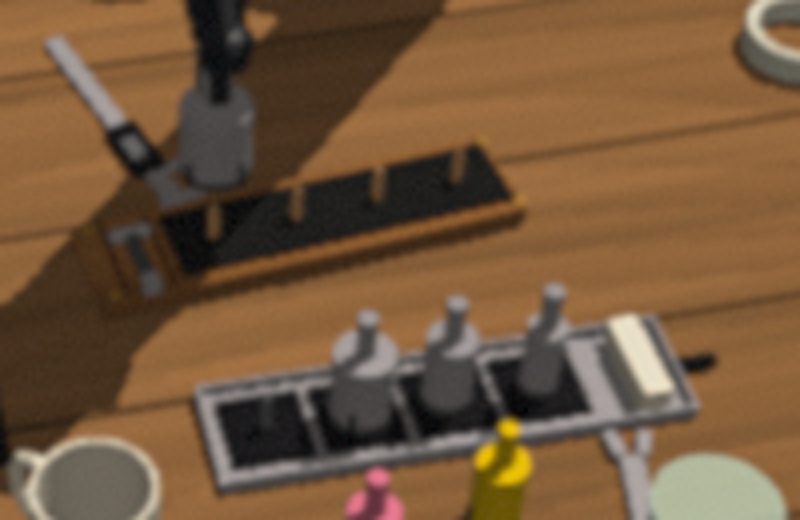

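View pics/w6.png

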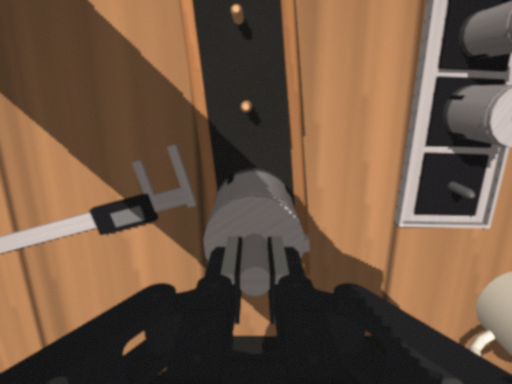

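```bash
python3 -m crank '[[0.0,0.02,0,0,0],[0.0,0.025,0,0,0],[0.0,0.015,0,0,0],[0.0,0.003,0,0,0],[0.0,0,0,0,0]]'; python3 -m crank '[[0.0,0.002,0,0,0],[0.0,0,0,0,0]]';python3 -m crank '[[0.0,0.002,0,0,0],[0.0,0,0,0,0]]'
```

```text
t: 7.05
tcp_pos: [0.48, -0.1588, 0.0927]
tool_rot: [0.5, 0.5, -0.5, 0.5]
force: [-0.2, -0.1, -2.4]
finger_gap: 0.142
t: 7.25
tcp_pos: [0.48, -0.1591, 0.0919]
tool_rot: [0.5, 0.499, -0.5, 0.501]
force: [0.5, 0.4, -2.4]
finger_gap: 0.14
t: 7.45
tcp_pos: [0.4795, -0.1589, 0.0896]
tool_rot: [0.5, 0.5, -0.5, 0.5]
force: [-0.1, -0.7, -2.1]
finger_gap: 0.144
```

```bash
python3 -m crank '[[0.0,0.001,0,0,0],[0.0,0,0,0,0]]';python3 -m crank '[[0.0,0.001,0,0,0],[0.0,0,0,0,0]]';python3 -m crank '[[0.0,0.001,0,0,0],[0.0,0,0,0,0]]'
```

```text
t: 7.65
tcp_pos: [0.4795, -0.1589, 0.0885]
tool_rot: [0.5, 0.5, -0.5, 0.5]
force: [0.4, -0.1, -0.2]
finger_gap: 0.138
t: 7.85
tcp_pos: [0.4794, -0.1589, 0.0883]
tool_rot: [0.5, 0.5, -0.5, 0.5]
force: [-2.5, 0.5, 7.0]
finger_gap: 0.139
t: 8.05
tcp_pos: [0.4794, -0.159, 0.0882]
tool_rot: [0.5, 0.5, -0.5, 0.5]
force: [-2.9, 1.3, 14.7]
finger_gap: 0.141
```

```bash
python3 -m crank '[[0.0,-0.001,0,0,0],[0.05,0,0,0,0],[0.05,0,0,0,0],[0.05,0,0,0,0],[0.05,0,0,0,0]]'; python3 -m crank '[[0.05,-0.01,0,0,0],[0.05,-0.03,0,0,0],[0.05,-0.03,0,0,0],[0.05,0,0,0,0],[0.05,0,0,0,0]]'
python3 - <<'E'
from station import manip, snapshot
import cv2,numpy as np
s=manip.sense();print(s["tcp_pos"],s["force"],s["ft_torque"])
d=snapshot("wrist");cv2.imwrite("pics/w7.png",d["image"])
d=snapshot("scene")
cv2.imwrite("pics/s7.png",cv2.resize(d["image"][100:230,200:400],None,fx=4,fy=4,interpolation=cv2.INTER_CUBIC))
E
```

```text
t: 8.55
tcp_pos: [0.4794, -0.1588, 0.0871]
tool_rot: [0.5, 0.5, -0.5, 0.5]
force: [-0.3, 0.1, 0.3]
finger_gap: 0.586
t: 9.05
tcp_pos: [0.4797, -0.1589, 0.1583]
tool_rot: [0.5, 0.499, -0.5, 0.501]
force: [0.8, 0.0, 0.0]
finger_gap: 0.584
[ 0.47967106 -0.15891735  0.15828902] [0.78824589 0.04501391 0.03969458] [ 0.00295184 -0.01957212 -0.02384712]
```

View pics/s7.png

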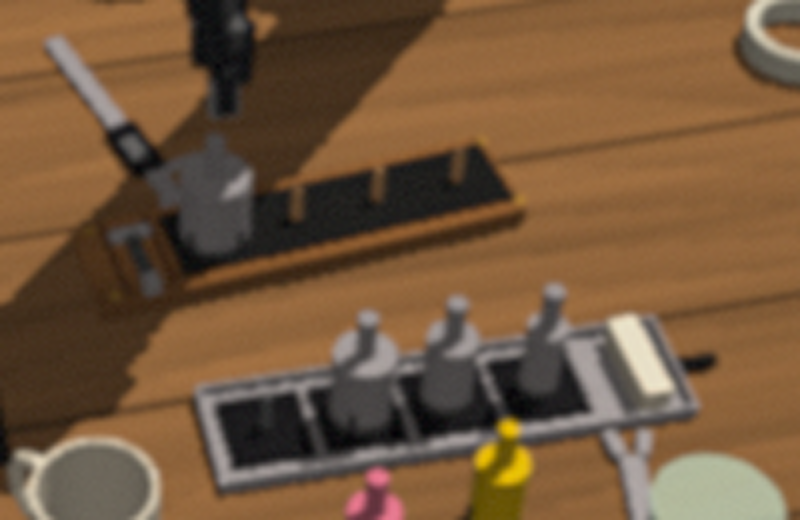

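View pics/w7.png

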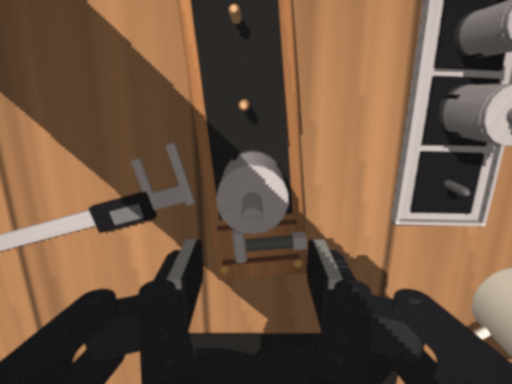

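```bash
python3 -m crank '[[0.05,0,0.037,-0.012,0],[0.05,0,0.037,-0.012,0],[0.05,0,0.037,-0.012,0],[0.05,0,0.037,-0.012,0],[0.05,0,0.038,-0.013,0]]'; python3 -m crank '[[0.05,0,0,0,0],[0.05,0.03,0,0,0],[0.05,0,0,0,0]]'
```

```text
t: 9.65
tcp_pos: [0.6656, -0.0969, 0.1553]
tool_rot: [0.499, 0.501, -0.501, 0.499]
force: [-0.5, -0.3, 0.1]
finger_gap: 0.585
t: 9.95
tcp_pos: [0.6611, -0.0965, 0.1221]
tool_rot: [0.498, 0.504, -0.502, 0.496]
force: [-1.3, -0.4, -0.0]
finger_gap: 0.582
```

```bash
python3 -m crank '[[0.05,0,0,0,0],[0.05,0.03,0,0,0],[0.05,0.021,0,0,0],[0.05,0,0,0,0],[0.05,0,0,0,0]]'; python3 - <<'E'
from station import manip, snapshot
import cv2,numpy as np
s=manip.sense();print(s["tcp_pos"],s["force"]);d=snapshot("wrist");cv2.imwrite("pics/w8.png",d["image"])
E
```

```text
t: 10.45
tcp_pos: [0.6655, -0.0982, 0.0772]
tool_rot: [0.5, 0.5, -0.5, 0.5]
force: [-0.2, -0.4, 0.0]
finger_gap: 0.587
[ 0.66549228 -0.09821043  0.07717119] [-0.23875693 -0.37563994  0.00121137]
```

View pics/w8.png

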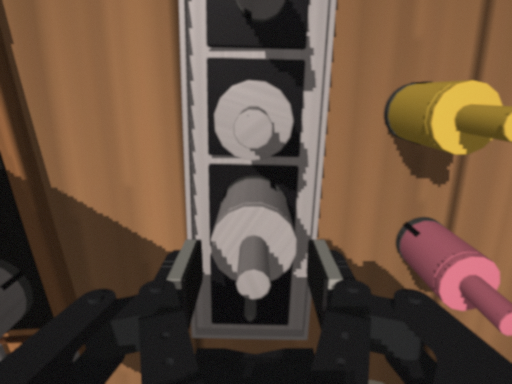

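Centred. Close, then lift.

```bash
python3 -m crank '[[0.0,0,0,0,0],[0.0,0,0,0,0],[0.0,0,0,0,0],[0.0,0,0,0,0],[0.0,0,0,0,0]]' 60; python3 -m crank '[[0.0,-0.01,0,0,0],[0.0,-0.02,0,0,0],[0.0,-0.025,0,0,0],[0.0,-0.025,0,0,0],[0.0,0,0,0,0]]'
```

```text
t: 11.0
tcp_pos: [0.6659, -0.098, 0.0775]
tool_rot: [0.5, 0.499, -0.5, 0.501]
force: [-1.5, -1.0, 5.9]
finger_gap: 0.142
t: 11.5
tcp_pos: [0.6678, -0.0984, 0.16]
tool_rot: [0.501, 0.498, -0.499, 0.502]
force: [1.4, 0.7, -1.8]
finger_gap: 0.141
```

```bash
python3 -m crank '[[0.0,0,-0.03,-0.005,0],[0.0,0,-0.047,0,0],[0.0,0,-0.047,0,0],[0.0,0,-0.044,0,0],[0.0,0,-0.0245,0,0]]';python3 -m crank '[[0.0,0,0,0,0],[0.0,0,0,0,0],[0.0,0,0,0,0]]'; python3 - <<'E'
from station import manip, snapshot
import cv2,numpy as np
s=manip.sense();print(s["tcp_pos"],s["force"],s["ft_torque"])
d=snapshot("wrist");cv2.imwrite("pics/w9.png",d["image"])
d=snapshot("scene")
cv2.imwrite("pics/s9.png",cv2.resize(d["image"][100:230,200:400],None,fx=4,fy=4,interpolation=cv2.INTER_CUBIC))
E
```

```text
t: 12.0
tcp_pos: [0.4672, -0.091, 0.1548]
tool_rot: [0.499, 0.502, -0.501, 0.497]
force: [1.0, -0.4, -1.4]
finger_gap: 0.14
t: 12.3
tcp_pos: [0.4744, -0.0933, 0.1561]
tool_rot: [0.5, 0.499, -0.5, 0.501]
force: [0.9, -0.4, -2.5]
finger_gap: 0.141
[ 0.47436905 -0.0932872   0.1561421 ] [ 0.94119719 -0.36501039 -2.52608312] [-0.02106207 -0.02442431 -0.03460416]
```

View pics/s9.png

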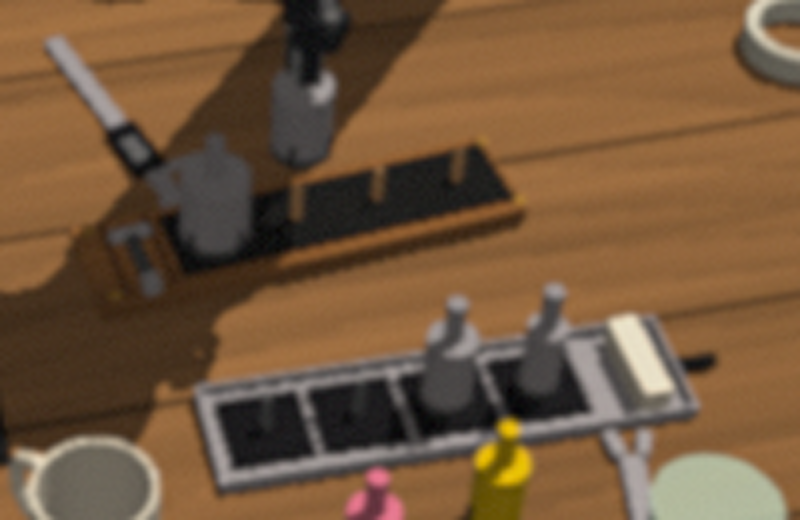

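View pics/w9.png

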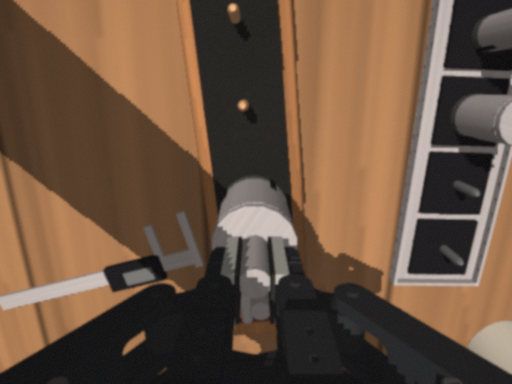

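```bash
python3 -m crank '[[0.0,0.02,0,0,0],[0.0,0.025,0,0,0],[0.0,0.015,0,0,0],[0.0,0.004,0,0,0],[0.0,0,0,0,0]]'; python3 -m crank '[[0.0,0.001,0,0,0],[0.0,0.001,0,0,0],[0.0,0,0,0,0],[0.0,0,0,0,0]]';python3 -m crank '[[0.0,0.001,0,0,0],[0.0,0.001,0,0,0],[0.0,0,0,0,0]]'
```

```text
t: 12.9
tcp_pos: [0.4732, -0.0928, 0.0917]
tool_rot: [0.5, 0.5, -0.5, 0.5]
force: [-0.9, -0.6, -2.5]
finger_gap: 0.136
t: 13.3
tcp_pos: [0.4731, -0.0929, 0.0908]
tool_rot: [0.5, 0.5, -0.5, 0.5]
force: [-0.1, -0.0, -3.0]
finger_gap: 0.144
t: 13.6
tcp_pos: [0.4727, -0.0928, 0.0882]
tool_rot: [0.5, 0.5, -0.5, 0.5]
force: [-0.7, 0.5, -1.9]
finger_gap: 0.14
```

```bash
python3 -m crank '[[0.0,0.001,0,0,0],[0.0,0,0,0,0],[0.0,0,0,0,0]]';python3 -m crank '[[0.0,0.001,0,0,0],[0.0,0,0,0,0],[0.0,0,0,0,0]]'
```

```text
t: 13.9
tcp_pos: [0.4728, -0.0928, 0.0876]
tool_rot: [0.5, 0.5, -0.5, 0.5]
force: [-1.0, 0.5, 2.3]
finger_gap: 0.14
t: 14.2
tcp_pos: [0.4728, -0.0928, 0.0874]
tool_rot: [0.5, 0.5, -0.5, 0.5]
force: [-2.2, 0.0, 11.5]
finger_gap: 0.137
```

```bash
python3 -m crank '[[0.0,-0.001,0,0,0],[0.05,0,0,0,0],[0.05,0,0,0,0],[0.05,0,0,0,0],[0.05,0,0,0,0]]'; python3 -m crank '[[0.05,-0.01,0,0,0],[0.05,-0.03,0,0,0],[0.05,-0.03,0,0,0],[0.05,0,0,0,0]]'; python3 -m crank '[[0.05,0,0.038,-0.0115,0],[0.05,0,0.038,-0.0115,0],[0.05,0,0.039,-0.012,0],[0.05,0,0.039,-0.012,0],[0.05,0,0.039,-0.0115,0]]'; python3 -m crank '[[0.05,0,0,0,0],[0.05,0,0,0,0],[0.05,0,0,0,0]]'
python3 - <<'E'
from station import manip, snapshot
from h import *
s=manip.sense();d=snapshot("wrist");print(s["tcp_pos"],s["force"])
cv2.imwrite("pics/w10.png",d["image"])
C=cloud(d,s);m=(C[...,2]>.1)&(C[...,2]<.112)&(d["range_z"]>.1)&(abs(C[...,0]-.665)<.02)
k,l,q,c=cv2.connectedComponentsWithStats(m.astype(np.uint8))
for i in range(1,k):
    if q[i,4]>40:print(c[i],C[l==i].mean(0))
d=snapshot("scene")
cv2.imwrite("pics/s10.png",cv2.resize(d["image"][100:230,200:400],None,fx=4,fy=4,interpolation=cv2.INTER_CUBIC))
E
```

```text
t: 14.7
tcp_pos: [0.4729, -0.0928, 0.0871]
tool_rot: [0.5, 0.5, -0.5, 0.5]
force: [-0.3, 0.4, 0.3]
finger_gap: 0.585
t: 15.1
tcp_pos: [0.4754, -0.0938, 0.1611]
tool_rot: [0.501, 0.497, -0.499, 0.503]
force: [0.6, -1.1, 0.9]
finger_gap: 0.587
t: 15.6
tcp_pos: [0.6668, -0.0335, 0.1569]
tool_rot: [0.5, 0.5, -0.5, 0.5]
force: [0.4, -0.6, -0.4]
finger_gap: 0.587
t: 15.9
tcp_pos: [0.6641, -0.0342, 0.1565]
tool_rot: [0.499, 0.501, -0.501, 0.499]
force: [0.2, 0.1, -0.9]
finger_gap: 0.586
[ 0.66406091 -0.03423429  0.15653937] [ 0.249878    0.12118596 -0.94681804]
[262.5404157  110.21709007] [0.66931251 0.02986065 0.10509358]
[255.90957447 215.64893617] [ 0.66556369 -0.03560533  0.10459796]
```

View pics/s10.png

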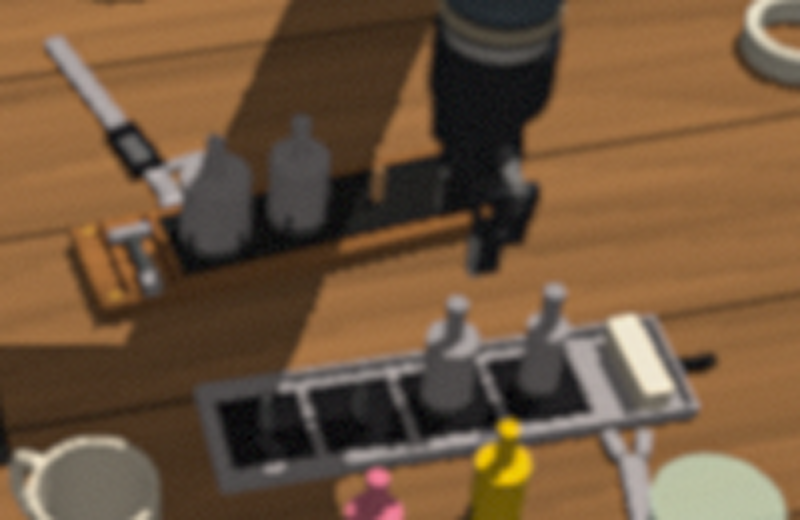

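View pics/w10.png

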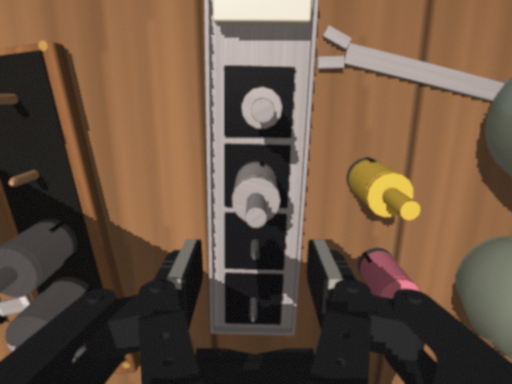

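```bash
python3 -m crank '[[0.05,0.03,0,0,0],[0.05,0.03,0,0,0],[0.05,0.021,0,0,0],[0.05,0,0,0,0],[0.05,0,0,0,0]]'; python3 -m crank '[[0.0,0,0,0,0],[0.0,0,0,0,0],[0.0,0,0,0,0],[0.0,0,0,0,0],[0.0,0,0,0,0]]' 60; python3 -m crank '[[0.0,-0.01,0,0,0],[0.0,-0.02,0,0,0],[0.0,-0.025,0,0,0],[0.0,-0.025,0,0,0],[0.0,0,0,0,0]]'
```

```text
t: 16.5
tcp_pos: [0.6654, -0.0347, 0.0766]
tool_rot: [-0.5, -0.5, 0.5, -0.5]
force: [0.3, -0.2, 0.5]
finger_gap: 0.584
t: 17.0
tcp_pos: [0.6667, -0.0345, 0.0778]
tool_rot: [0.5, 0.499, -0.5, 0.501]
force: [-0.7, 0.1, 6.0]
finger_gap: 0.14
t: 17.5
tcp_pos: [0.6683, -0.0346, 0.1602]
tool_rot: [0.501, 0.498, -0.498, 0.502]
force: [1.5, 0.8, -2.2]
finger_gap: 0.137
```

```bash
python3 -m crank '[[0.0,0,-0.033,-0.004,0],[0.0,0,-0.048,-0.003,0],[0.0,0,-0.048,0,0],[0.0,0,-0.045,0,0],[0.0,0,-0.025,0,0]]';python3 -m crank '[[0.0,0,0,0,0],[0.0,0,0,0,0],[0.0,0,0,0,0]]'; python3 - <<'E'
from station import manip, snapshot
import cv2,numpy as np
s=manip.sense();print(s["tcp_pos"],s["force"],s["ft_torque"])
d=snapshot("wrist");cv2.imwrite("pics/w11.png",d["image"])
E
```

```text
t: 18.0
tcp_pos: [0.4608, -0.0258, 0.1549]
tool_rot: [0.499, 0.502, -0.501, 0.498]
force: [0.7, -0.2, -1.5]
finger_gap: 0.142
t: 18.3
tcp_pos: [0.4685, -0.0277, 0.1562]
tool_rot: [0.5, 0.499, -0.5, 0.501]
force: [1.0, 0.2, -0.9]
finger_gap: 0.144
[ 0.46850106 -0.0276915   0.15618561] [ 1.01996253  0.19300366 -0.93424161] [ 0.08851185 -0.01451078 -0.02072736]
```

View pics/w11.png

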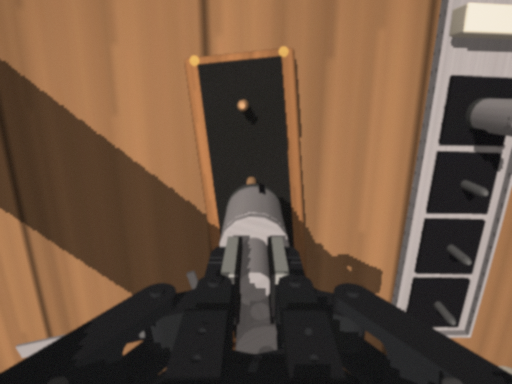

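```bash
python3 - <<'E'
from station import manip, snapshot
from h import *
s=manip.sense();d=snapshot("wrist");print(s["tcp_pos"],onplane(d,[[251,180],[243,104]],.05,s))
E
```

```text
[ 0.46854368 -0.02768004  0.15618882] [[ 0.46669577 -0.01984074  0.05      ]
 [ 0.46092738  0.03826036  0.05      ]]
```

```bash
python3 -m crank '[[0.0,0.02,0,0,0],[0.0,0.025,0,0,0],[0.0,0.015,0,0,0],[0.0,0.004,0,0,0],[0.0,0,0,0,0]]'; python3 -m crank '[[0.0,0.001,0,0,0],[0.0,0.001,0,0,0],[0.0,0,0,0,0],[0.0,0,0,0,0]]';python3 -m crank '[[0.0,0.001,0,0,0],[0.0,0.001,0,0,0],[0.0,0,0,0,0],[0.0,0,0,0,0]]';python3 -m crank '[[0.0,0.001,0,0,0],[0.0,0,0,0,0],[0.0,0,0,0,0]]'
```

```text
t: 18.9
tcp_pos: [0.4672, -0.0273, 0.0917]
tool_rot: [0.5, 0.5, -0.5, 0.5]
force: [0.2, -0.3, -0.7]
finger_gap: 0.14
t: 19.3
tcp_pos: [0.4671, -0.0273, 0.0908]
tool_rot: [0.5, 0.5, -0.5, 0.5]
force: [-0.3, -0.9, -1.8]
finger_gap: 0.138
t: 19.7
tcp_pos: [0.4668, -0.0273, 0.0883]
tool_rot: [0.5, 0.5, -0.5, 0.5]
force: [-0.5, 0.5, -2.5]
finger_gap: 0.14
t: 20.0
tcp_pos: [0.4669, -0.0273, 0.0878]
tool_rot: [0.5, 0.5, -0.5, 0.5]
force: [-0.7, 0.3, 5.7]
finger_gap: 0.14
```

```bash
python3 -m crank '[[0.0,0.001,0,0,0],[0.0,0,0,0,0],[0.0,0,0,0,0]]';python3 -m crank '[[0.0,-0.001,0,0,0],[0.05,0,0,0,0],[0.05,0,0,0,0],[0.05,0,0,0,0],[0.05,0,0,0,0]]'; python3 -m crank '[[0.05,-0.01,0,0,0],[0.05,-0.03,0,0,0],[0.05,-0.03,0,0,0],[0.05,0,0,0,0]]'; python3 -m crank '[[0.05,0,0.04,-0.011,0],[0.05,0,0.04,-0.012,0],[0.05,0,0.04,-0.012,0],[0.05,0,0.04,-0.012,0],[0.05,0,0.041,-0.012,0]]'; python3 -m crank '[[0.05,0,0,0,0],[0.05,0,0,0,0],[0.05,0,0,0,0]]'
python3 - <<'E'
from station import manip, snapshot
from h import *
s=manip.sense();d=snapshot("wrist");print(s["tcp_pos"],s["force"])
cv2.imwrite("pics/w12.png",d["image"])
C=cloud(d,s);m=(C[...,2]>.1)&(C[...,2]<.112)&(d["range_z"]>.1)&(abs(C[...,0]-.665)<.02)
k,l,q,c=cv2.connectedComponentsWithStats(m.astype(np.uint8))
for i in range(1,k):
    if q[i,4]>40:print(c[i],C[l==i].mean(0))
d=snapshot("scene")
cv2.imwrite("pics/s12.png",cv2.resize(d["image"][100:230,200:400],None,fx=4,fy=4,interpolation=cv2.INTER_CUBIC))
E
```

```text
t: 20.3
tcp_pos: [0.4669, -0.0273, 0.0877]
tool_rot: [0.5, 0.5, -0.5, 0.5]
force: [-2.4, -0.5, 14.1]
finger_gap: 0.141
t: 20.8
tcp_pos: [0.4668, -0.0273, 0.0871]
tool_rot: [0.5, 0.5, -0.5, 0.5]
force: [0.3, -0.0, -0.6]
finger_gap: 0.586
t: 21.2
tcp_pos: [0.4694, -0.0279, 0.161]
tool_rot: [0.501, 0.497, -0.499, 0.503]
force: [1.0, -1.5, -0.4]
finger_gap: 0.589
t: 21.7
tcp_pos: [0.6686, 0.0324, 0.1568]
tool_rot: [0.5, 0.5, -0.5, 0.5]
force: [0.5, -0.2, 0.1]
finger_gap: 0.582
t: 22.0
tcp_pos: [0.6659, 0.0317, 0.1565]
tool_rot: [0.499, 0.501, -0.501, 0.499]
force: [-0.1, 0.7, 1.2]
finger_gap: 0.586
[0.66592051 0.03166866 0.15646282] [-0.06906265  0.74577156  1.21204947]
[258.9765625  214.71614583] [0.66936567 0.03093906 0.1045586 ]
```

View pics/s12.png

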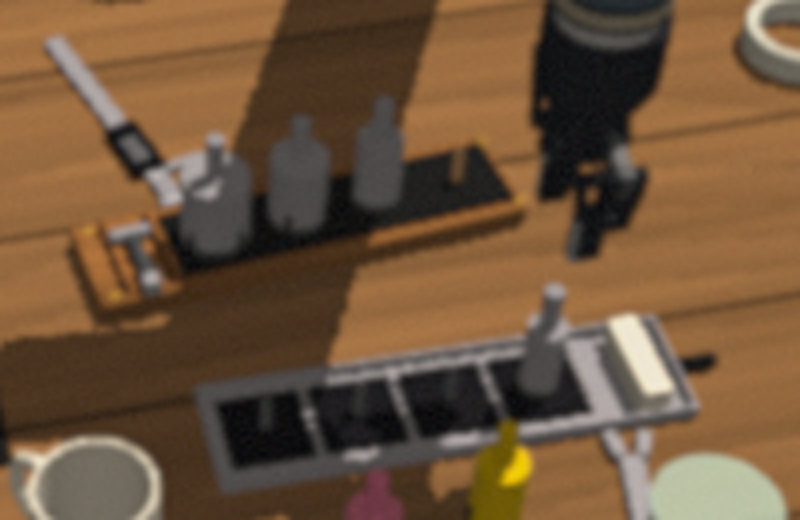

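View pics/w12.png

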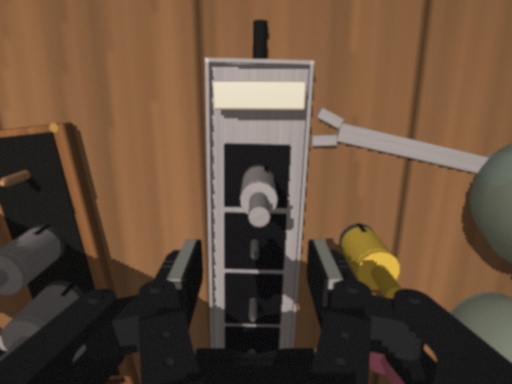

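```bash
python3 -m crank '[[0.05,0.03,0.0015,0,0],[0.05,0.03,0,0,0],[0.05,0.021,0,0,0],[0.05,0,0,0,0],[0.05,0,0,0,0]]'; python3 -m crank '[[0.0,0,0,0,0],[0.0,0,0,0,0],[0.0,0,0,0,0],[0.0,0,0,0,0],[0.0,0,0,0,0]]' 60; python3 -m crank '[[0.0,-0.01,0,0,0],[0.0,-0.02,0,0,0],[0.0,-0.025,0,0,0],[0.0,-0.025,0,0,0],[0.0,0,0,0,0]]'
```

```text
t: 22.6
tcp_pos: [0.6689, 0.0314, 0.0767]
tool_rot: [-0.5, -0.5, 0.5, -0.5]
force: [-0.5, 0.6, 0.2]
finger_gap: 0.585
t: 23.1
tcp_pos: [0.6701, 0.0316, 0.0779]
tool_rot: [0.5, 0.499, -0.5, 0.501]
force: [-1.2, 0.1, 6.3]
finger_gap: 0.141
t: 23.6
tcp_pos: [0.672, 0.0316, 0.1603]
tool_rot: [0.502, 0.498, -0.498, 0.502]
force: [1.1, -0.3, -1.7]
finger_gap: 0.144
```

```bash
python3 -m crank '[[0.0,0,-0.034,-0.004,0],[0.0,0,-0.049,-0.0035,0],[0.0,0,-0.049,0,0],[0.0,0,-0.047,0,0],[0.0,0,-0.0295,0,0]]';python3 -m crank '[[0.0,0,0,0,0],[0.0,0,0,0,0],[0.0,0,0,0,0],[0.0,0,0,0,0]]'; python3 -m crank '[[0.0,0.02,0,0,0],[0.0,0,0,0,0],[0.0,0,0,0,0]]'; python3 - <<'E'
from station import manip, snapshot
from h import *
s=manip.sense();print(s["tcp_pos"],s["force"],s["ft_torque"])
d=snapshot("wrist");cv2.imwrite("pics/w13.png",d["image"])
d=snapshot("scene")
cv2.imwrite("pics/s13.png",cv2.resize(d["image"][100:230,200:400],None,fx=4,fy=4,interpolation=cv2.INTER_CUBIC))
d=snapshot("top")
cv2.imwrite("pics/t13.png",cv2.resize(d["image"][145:290,110:290],None,fx=4,fy=4,interpolation=cv2.INTER_CUBIC))
E
```

```text
t: 24.1
tcp_pos: [0.455, 0.0401, 0.155]
tool_rot: [0.498, 0.502, -0.501, 0.498]
force: [-0.5, -0.2, -1.6]
finger_gap: 0.141
t: 24.5
tcp_pos: [0.4624, 0.039, 0.1562]
tool_rot: [0.5, 0.5, -0.5, 0.5]
force: [0.3, 0.7, -1.3]
finger_gap: 0.143
t: 24.8
tcp_pos: [0.4611, 0.0392, 0.136]
tool_rot: [0.5, 0.5, -0.5, 0.5]
force: [0.2, -0.4, -1.4]
finger_gap: 0.14
[0.46107418 0.03921875 0.13600846] [ 0.18779093 -0.39553017 -1.3691171 ] [ 0.00936334 -0.04002133 -0.00109793]
```

View pics/w13.png

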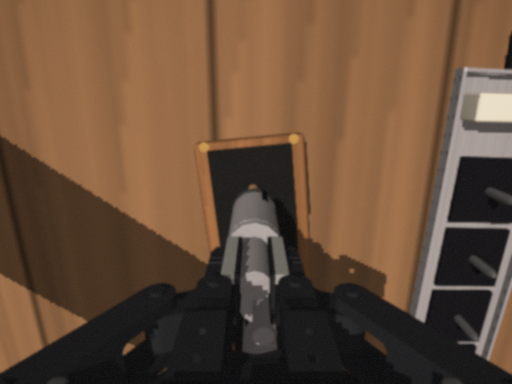

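View pics/s13.png

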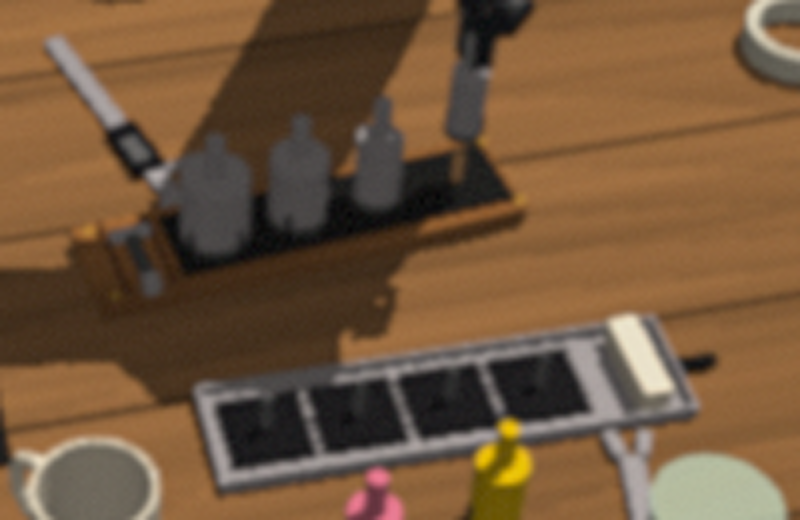

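```bash
python3 -m crank '[[0.0,0.015,0,0,0],[0.0,0.01,0,0,0],[0.0,0,0,0,0]]'; python3 -m crank '[[0.0,0.01,0,0,0],[0.0,0.009,0,0,0],[0.0,0,0,0,0]]'; python3 -m crank '[[0.0,0.001,0,0,0],[0.0,0.001,0,0,0],[0.0,0,0,0,0],[0.0,0,0,0,0]]';python3 -m crank '[[0.0,0.001,0,0,0],[0.0,0.001,0,0,0],[0.0,0,0,0,0],[0.0,0,0,0,0]]';python3 -m crank '[[0.0,0.001,0,0,0],[0.0,0,0,0,0],[0.0,0,0,0,0]]'
```

```text
t: 25.25
tcp_pos: [0.4601, 0.0393, 0.1105]
tool_rot: [0.5, 0.501, -0.501, 0.499]
force: [-0.2, -0.6, -1.9]
finger_gap: 0.138
t: 25.55
tcp_pos: [0.4601, 0.0393, 0.0912]
tool_rot: [0.5, 0.501, -0.501, 0.499]
force: [0.4, 0.7, -1.5]
finger_gap: 0.14
t: 25.95
tcp_pos: [0.461, 0.0392, 0.0905]
tool_rot: [0.5, 0.5, -0.5, 0.5]
force: [0.4, -0.2, -2.1]
finger_gap: 0.142
t: 26.35
tcp_pos: [0.4608, 0.0392, 0.0883]
tool_rot: [-0.5, -0.5, 0.5, -0.5]
force: [0.2, -0.3, -1.8]
finger_gap: 0.137
t: 26.65
tcp_pos: [0.4609, 0.0392, 0.0879]
tool_rot: [0.5, 0.5, -0.5, 0.5]
force: [-0.9, 1.0, 5.1]
finger_gap: 0.143
```

Seated (10 mm above its pick height). Press a touch, release, withdraw up and away.

```bash
python3 -m crank '[[0.0,0.001,0,0,0],[0.0,0,0,0,0],[0.0,0,0,0,0]]';python3 -m crank '[[0.0,-0.001,0,0,0],[0.05,0,0,0,0],[0.05,0,0,0,0],[0.05,0,0,0,0],[0.05,0,0,0,0]]'; python3 -m crank '[[0.05,-0.01,0,0,0],[0.05,-0.03,0,0,0],[0.05,-0.04,0,0,0],[0.05,-0.04,0,0,0],[0.05,-0.03,0,0,0]]'; python3 -m crank '[[0.05,0,0.04,-0.03,0],[0.05,0,0.04,-0.03,0],[0.05,0,0.04,-0.03,0],[0.05,0,0,0,0],[0.05,0,0,0,0]]'
python3 - <<'E'
from station import manip, snapshot
from h import *
s=manip.sense();d=snapshot("wrist");print(s["tcp_pos"],s["force"])
cv2.imwrite("pics/w14.png",d["image"])
for n in("scene","top"):
    e=snapshot(n);C=cloud(e)
    cv2.imwrite(f"pics/{n}14.png",e["image"])
    m=(C[...,2]>.095)&(C[...,2]<.13)&(e["range_z"]>.1)&(C[...,0]>.43)&(C[...,0]<.52)&(abs(C[...,1]+.05)<.2)
    k,l,q,c=cv2.connectedComponentsWithStats(m.astype(np.uint8))
    for i in range(1,k):
        if q[i,4]>5:print(n,c[i].round(),C[l==i].mean(0).round(4),C[l==i][:,2].max().round(4))
    if n=="scene":cv2.imwrite("pics/s14.png",cv2.resize(e["image"][100:230,200:400],None,fx=4,fy=4,interpolation=cv2.INTER_CUBIC))
E
```

```text
t: 26.95
tcp_pos: [0.4611, 0.0392, 0.0878]
tool_rot: [0.5, 0.5, -0.5, 0.5]
force: [-2.0, 0.3, 14.0]
finger_gap: 0.139
t: 27.45
tcp_pos: [0.4608, 0.0392, 0.0871]
tool_rot: [-0.5, -0.5, 0.5, -0.5]
force: [-0.8, -0.3, 0.9]
finger_gap: 0.585
t: 27.95
tcp_pos: [0.4612, 0.0392, 0.2403]
tool_rot: [0.501, 0.499, -0.499, 0.501]
force: [1.5, -0.3, 0.1]
finger_gap: 0.584
t: 28.45
tcp_pos: [0.5805, 0.1298, 0.2371]
tool_rot: [0.499, 0.501, -0.5, 0.5]
force: [-0.1, 0.0, 0.6]
finger_gap: 0.587
[0.5805073  0.12977005 0.23711221] [-0.08312968  0.0175628   0.61765587]
scene [316. 123.] [0.4644 0.0372 0.1068] 0.1153
scene [295. 127.] [ 0.4709 -0.0299  0.1083] 0.1174
scene [275. 132.] [ 0.4779 -0.0931  0.1084] 0.1171
scene [253. 137.] [ 0.4832 -0.1585  0.1081] 0.1159
top [236. 255.] [ 0.4793 -0.156   0.1136] 0.1168
top [205. 258.] [ 0.4738 -0.0909  0.1137] 0.1185
top [175. 260.] [ 0.4677 -0.0279  0.112 ] 0.1183
top [144. 263.] [0.462  0.0382 0.1118] 0.1183
```

View pics/s14.png

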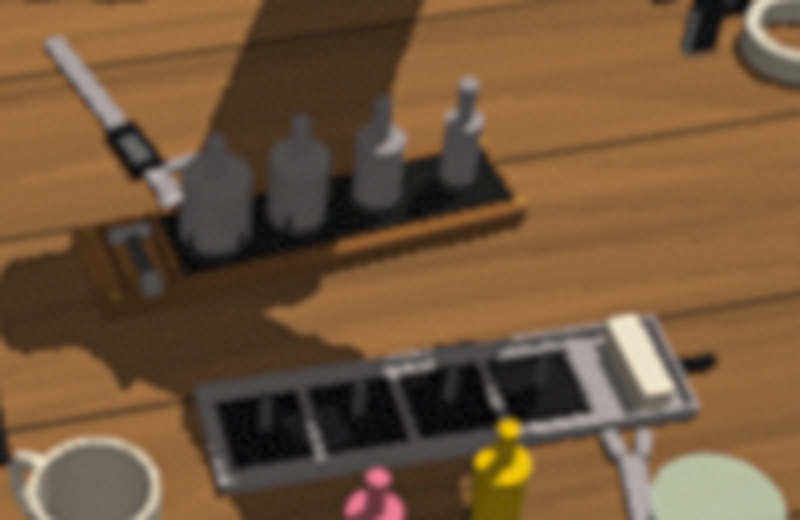

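View pics/top14.png

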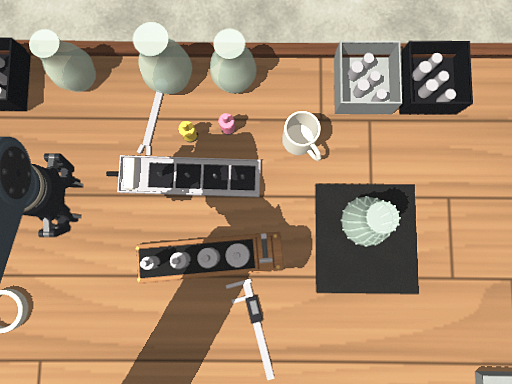

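All four drills stand upright on the rack, with their tops level at about 0.115–0.118 m. From left to right the order is 28, 36, 44, 52, at top-view columns 148, 179, 208 and 237. The tray is empty, the glass hasn't moved and the arm is clear.

```bash
python3 -c "
from station import manip
print(manip.sign_off(), manip.sense()['t'])"
```

```text
the job is handed in; nothing more can be done
the job is handed in; nothing more can be done
```

All four drills are on the oak rack, one over each dowel. From left to right they stand 28, 36, 44, 52, the same order as on the tray. I handed the job in at about 28.5 s.

- **Seating:** Each drill was lowered until the wrist felt it touch (11–15 N). That came 9.9–10.0 mm above its pick-up height, which matches the 10 mm step from seat to rubber. Only then did I open the fingers.
- **Last pictures:** In the top and scene views all four drills stand upright with level tops, at 0.115–0.118 m against 0.115 m expected. They sit within about 2 mm of the dowels in the top view. The scene view's depth puts them about 4–5 mm further out in x, and it read the dowels themselves 4–7 mm further out too.
- **Surroundings:** The tray is empty. The glass lamp base, the mug and the pink and yellow look-alikes have not moved, and the gripper was clear of everything.

No check failed.

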